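Fit the trimming arbor into the wheel hub

TASK

Set up the trimming wheel: take the square-stemmed arbor out of the wooden rack, lean it clearly and feel the low edge of its foot into the hub's bore, which is never quite in the middle of the hub. Then straighten it upright in the bore and slide it fully home against the stiff slug inside, until its collar sits flat. Work gently, never pressing the arbor against the hub with more than 25 N, then let go; leave the spare arbor, bowl, cup and clay knife where they are.

Things in the scene. Friction and masses are not known exactly. Their poses are not given: they have to be found in the camera images.
- arbor: loose steel arbor, about 0.4 kg: round shank 24 mm diameter, 42 mm long, 1.5 mm chamfer at the foot; collar 46 mm diameter, 42 to 50 mm above the foot; square stem 26 x 26 mm (grip here), 50 to 95 mm above the foot. Origin at the centre of the flat foot, z up the axis, x and y square to the stem's flats. Starts upright in one of the rack's holes, collar on the rack, foot 8 mm above the table
- arbor_foot (a point): centre of the arbor's flat foot face (same point and axes as the arbor's origin)
- hub: fixed dark steel wheel hub: housing 80 x 80 mm, 60 mm high, on a round flange 140 mm diameter, 8 mm thick; origin under its centre on the table, z up. In its open 62 mm square pocket a flush, brighter 50 mm square bush is clamped, 3 to 5 mm off-centre in some direction (not measured); the bore is in the middle of the bush. The bush does not move
- bore_mouth (a point): middle of the hub's top face, 60 mm above the table, z up. The bore's true centre lies 3 to 5 mm from it, in an unknown direction. Bore 25 mm diameter, 1 mm wider than the shank, vertical, sharp-edged. Inside a flat greased slug, its top 24 to 32 mm down (not measured), slides down at about 8 N and stays. Home = collar on the bush, foot 42 mm below the top face
- rack: fixed wooden block 85 x 190 mm, 50 mm high, long along its y; origin under its centre; two vertical through holes 32 mm diameter, at y = -50 and +50 mm, one with the arbor, one with the spare
- spare_arbor: loose spare arbor, 0.25 kg, in the rack's other hole: same collar, round stem 18 mm diameter and 35 mm tall (50 to 85 mm above its foot); origin at its foot. Leave alone
- bowl: loose green plastic bowl, rim 150 mm diameter, 65 mm high; origin under its centre. Leave alone
- test_cup: loose terracotta cup, 68 mm diameter, 70 mm high; origin under its centre. Leave alone
- clay_knife: loose clay knife lying flat, 190 mm long; origin under its middle. Leave alone
Not all that is in view belongs to the job. What is shaped like the arbor but purple is not meant. Several things have the shape of the hub; the one meant has the colours described above.

How it is judged:
On the way, in this order (a step that is already met when the one before it is completed fails the run):
1. the arbor is lifted clear of the rack (height (world z) of arbor_foot above 0.062 m and horizontal distance between arbor_foot and bore_mouth above 0.03 m), for 0.1 s.
2. the foot's low edge is in the bore while the arbor leans by more than 0.14 rad (8 degrees): foot centre at or below the plane of the hub's top face and within 12 mm of its middle (angle between arbor's own z axis and vertical above 0.14 rad and z of arbor_foot in the frame of bore_mouth below 0 m and horizontal distance between arbor_foot and bore_mouth below 0.012 m), for 0.1 s.
3. the arbor is straightened in the bore: within 0.06 rad of upright, foot 3 to 22 mm deep (angle between the z axis of arbor and the z axis of hub, either way round below 0.06 rad and z of arbor_foot in the frame of bore_mouth between -0.022 and -0.003 m and horizontal distance between arbor_foot and bore_mouth below 0.007 m).
At the end, for the whole second after the job is handed in: the arbor stands in the hub's bore, foot at least 40.5 mm below the hub's top face (42 is fully home), within 7 mm of the middle of the hub and 0.04 rad of upright, released and at rest (z of arbor_foot in the frame of bore_mouth below -0.0405 m and horizontal distance between arbor_foot and bore_mouth below 0.007 m and angle between the z axis of arbor and the z axis of hub, either way round below 0.04 rad and linear speed of arbor below 0.01 m/s and contact force between the fingers and arbor below 0.1 N); the robot touches nothing.
It fails at once if the arbor pressed on the hub, its bush or its slug with more than 25 N (contact force between arbor and hub above 25 N).
It fails at once if the robot struck the hub with more than 15 N (contact force between any of the fingers, the arm and hub above 15 N).
It fails at once if the spare arbor moved more than 15 mm (distance of spare_arbor from where it was at the start of the episode above 0.015 m).
It fails at once if the bowl, cup or clay knife moved more than 30 mm (distance of any of bowl, test_cup, clay_knife from where it was at the start of the episode above 0.03 m).
It also fails if it takes over 72 s, if anything falls off the work surface, if the arm or the gripper's body presses on something with over 40 N, if the wrist force passes 120 N, or if a joint passes its speed limit or range.

ROBOT

A 6-joint arm with a two-finger parallel gripper is mounted at the origin on the work surface. World frame = base frame: x ahead of the robot, y to its left, z up, the work surface at z = 0. Lengths are in m, angles in rad, forces in N, time in s.
With the tool pointing down it reaches from about 0.35 to 0.925 m from the base axis. Payload 6.4 kg.
Tool frame: the origin (TCP) lies at the very end of the fingers, on their centre line; the grasp point (between the pads) lies 19 mm behind it; z points along the fingers, y is the line along which they close (so a half turn about z gives the same grasp; the last joint's range is limited). The gripper opens to 85 mm and grips with 20 to 120 N. Pads are 22 mm wide; open, the fingers measure 114 mm over their backs; the gripper's body (76 mm by 85 mm) begins 54 mm behind the grasp point. The pads swing forward as they close: fully open they stand 13 mm farther back than shut.
Start: joints at [-1.324, 0.245, 1.558, -0, 1.339, -0.174], TCP at [0.266, -0.593, 0.231] pointing down, gripper open.
Joint ranges: [-3.13, 3.13], [-1.02, 2.26], [0.13, 2.54], [-0.95, 4.09], [0.21, 2.88], [-2.74, 2.74]. Speed limits (rad/s): [2.57, 2.57, 3.14, 3.14, 3.14, 3.14].

INTERFACE

Orientations are given as a unit quaternion [x, y, z, w].
In Python, from plant import manip, grab_frame gives the robot as it stands.
- The arm moves only by the shell command python3 -m crank 'ROWS'. ROWS is JSON, a list of rows, each a list of 3 entries, a list of its own where there are three numbers: the shift along the tool's x, y, z in mm, then the turn, a rotation vector about the tool's x, y, z in degrees, then the closure in counts, from 0 (fully open) to 255 (shut). In form: [[[dx, dy, dz], [ax, ay, az], grip], ...]. A call has 1 to 20 rows; each row shifts and turns the commanded pose from where the row before left it, along the tool's axes as they then stand; what a row does not reach is not made up. A row lasts 1/10 s, in which the tool goes at most 50 mm and 8.59 degrees, less where a joint would pass 70% of its speed; a pose out of reach is approached as far as the arm can. A call with a gripper value outside its range is refused whole. The fingers move at their own pace and stop on an object; the grip force is fixed at half the most. Time passes only in rows, so rows that do not move let the fingers close. It gives the time, the measured TCP pose, the force, the opening and the grip force at its end, in the units of the state.
- manip.state(): the state, without advancing time (a new reading comes with each control period).
- grab_frame(name): name is "side" or "top" or "wrist"; returns a dict with "color" (384x512x3 uint8, red, green, blue), "fx", "fy", "cx", "cy" (pixels), "pose" (4x4, takes a point from camera to world coordinates). Camera axes: x right, y up, looking along -z (the intrinsics and any distortion apply to the point x, -y, -z); pixel columns grow to the right and rows downward; lengths in m; the calibration is good to about 2 mm. The wrist camera is an equidistant fisheye: a pixel r from the principal point sees the ray r / f radians off the axis. A picture is of the moment at which its call begins. There is no depth.
- manip.hand_in(): hands the job in; it is judged then, once.
The state is a dict: "t": time; "joints": joint angles; "joint_velocities": joint speeds; "joint_torque": joint torques, N m; "ee_pos": TCP position; "tcp_rot": TCP orientation; "force": force on the tool from outside, world axes, zero at the start; "wrist_torque": the same for the moment, N m; "grip_width": opening from 0.0 (shut) to 1.0 (fully open); "finger_force": force on a finger pad.
Only numpy, scipy, OpenCV 4.12 (cv2) and the standard library are available. Lean on these libraries where they do the work, as an engineer would, in place of code of your own. Each camera call takes 0.05 s, during which the arm holds its last target. There are 200 camera calls.

## Working session

There is one attempt and no reset: what is moved stays moved. The work goes in short steps, Python scripts to look and compute and a shell command to move; the robot and the scene stay as the last step left them, time stands still between calls to the robot, and variables do not carry over. Pictures are saved under pics/ and viewed, at most 10 in all, crops included, and the job is handed in when it is done.

```bash
ls; mkdir -p pics
python3 - <<'E'
from plant import manip, grab_frame
import cv2,numpy as np
print(manip.state())
for n in ("side","top","wrist"):
    f=grab_frame(n); cv2.imwrite(f"pics/{n}0.png",f["color"][:,:,::-1]); print(n,f["fx"],f["fy"],f["cx"],f["cy"],np.round(f["pose"],4).tolist(),[k for k in f])
a=[cv2.imread(f"pics/{n}0.png") for n in("side","top")]
E
```

```text
pics
{'t': 0.0, 'joints': array([-1.32408554e+00,  2.45797130e-01,  1.55903079e+00, -1.62526226e-05,
        1.33868398e+00, -1.74102148e-01]), 'joint_velocities': array([-0.00100009,  0.00017451, -0.0003088 , -0.00022002, -0.00070787,
       -0.00242732]), 'joint_torque': array([ 5.51175890e-04, -4.29512358e+01, -3.26127684e+01, -6.15678482e-05,
        5.34014107e-03, -2.77239292e-05]), 'ee_pos': array([ 0.26538804, -0.59273987,  0.23018213]), 'tcp_rot': array([ 9.77945259e-01,  2.08859160e-01, -4.27322353e-05, -9.58705058e-04]), 'force': array([-0.31248777, -0.50239276, -0.03480378]), 'wrist_torque': array([-0.05315661, -0.02404794,  0.03899013]), 'finger_force': 0.0, 'grip_width': 1.0008538800365951}
side 409.8766143191504 409.8766143191504 252.65986278424975 189.1414396965292 [[-0.9422, 0.2522, -0.2207, 0.2839], [-0.3348, -0.7349, 0.5898, 0.5621], [-0.0134, 0.6296, 0.7768, 0.9056], [0.0, 0.0, 0.0, 1.0]] ['color', 'fx', 'fy', 'cx', 'cy', 'pose']
top 354.74115031026037 354.74115031026037 261.32224244273436 194.61550505000312 [[0.0018, 0.9813, -0.1924, 0.3636], [-0.9995, -0.004, -0.0298, -0.0681], [-0.0301, 0.1924, 0.9809, 0.8804], [0.0, 0.0, 0.0, 1.0]] ['color', 'fx', 'fy', 'cx', 'cy', 'pose']
wrist 297.3186396354542 297.3186396354542 251.818369045456 185.5460653583727 [[0.4077, 0.879, 0.2472, 0.3272], [-0.9131, 0.3928, 0.1095, -0.5647], [-0.0008, -0.2703, 0.9628, 0.373], [0.0, 0.0, 0.0, 1.0]] ['color', 'fx', 'fy', 'cx', 'cy', 'pose']
```

View pics/side0.png

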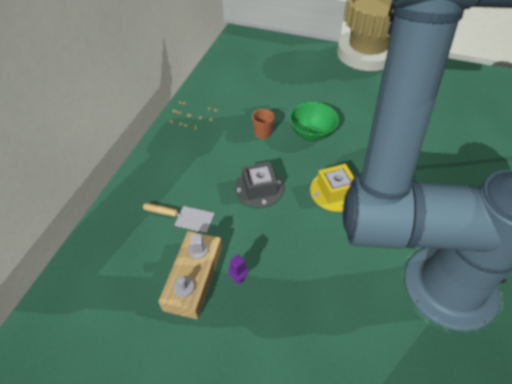

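View pics/top0.png

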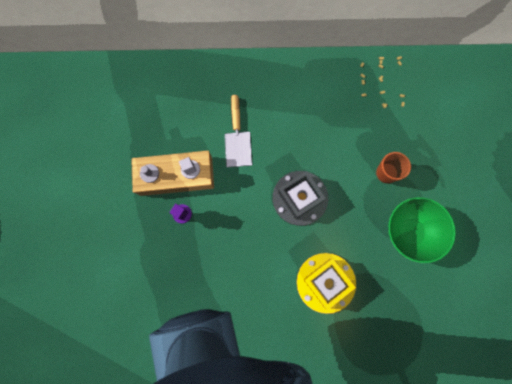

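The candidates for the arbor are the square-stemmed part at top (188,167) / side (198,245), the round-stemmed spare at top (149,173) / side (183,287), and a purple decoy at top (181,213). For the hub, there is a dark one at top (302,196) / side (261,180) and a yellow one at top (329,284). The steel square-stemmed part and the dark hub fit the description, and I'll confirm both in one enlarged crop.

```bash
cat > h.py <<'E'
import numpy as np,cv2
from plant import manip, grab_frame
def ray(f,u,v,fish=False):
    x=(u-f["cx"])/f["fx"]; y=(v-f["cy"])/f["fy"]
    if fish:
        r=np.hypot(x,y); s=np.sin(r)/r if r>1e-9 else 1
        d=np.array([x*s,-y*s,-np.cos(r)])
    else: d=np.array([x,-y,-1.])
    P=np.array(f["pose"]); d=P[:3,:3]@d
    return P[:3,3],d/np.linalg.norm(d)
def plane(f,u,v,z,fish=False):
    o,d=ray(f,u,v,fish); return o+d*(z-o[2])/d[2]
def tri(rs):
    A=np.zeros((3,3));b=np.zeros(3)
    for o,d in rs:
        M=np.eye(3)-np.outer(d,d);A+=M;b+=M@o
    p=np.linalg.solve(A,b)
    return p,[np.linalg.norm(np.cross(p-o,d)) for o,d in rs]
E
python3 - <<'E'
import cv2,numpy as np
s=cv2.imread("pics/side0.png");t=cv2.imread("pics/top0.png")
r=lambda im,x,y,w,h,k:cv2.resize(im[y:y+h,x:x+w],None,fx=k,fy=k,interpolation=cv2.INTER_CUBIC)
a=r(t,130,140,100,75,4);b=r(t,265,160,100,75,4);c=r(s,155,225,100,75,4);d=r(s,225,150,100,75,4)
cv2.imwrite("pics/crop0.png",np.vstack([np.hstack([a,b]),np.hstack([c,d])]))
E
```

```text
(no output)
```

View pics/crop0.png

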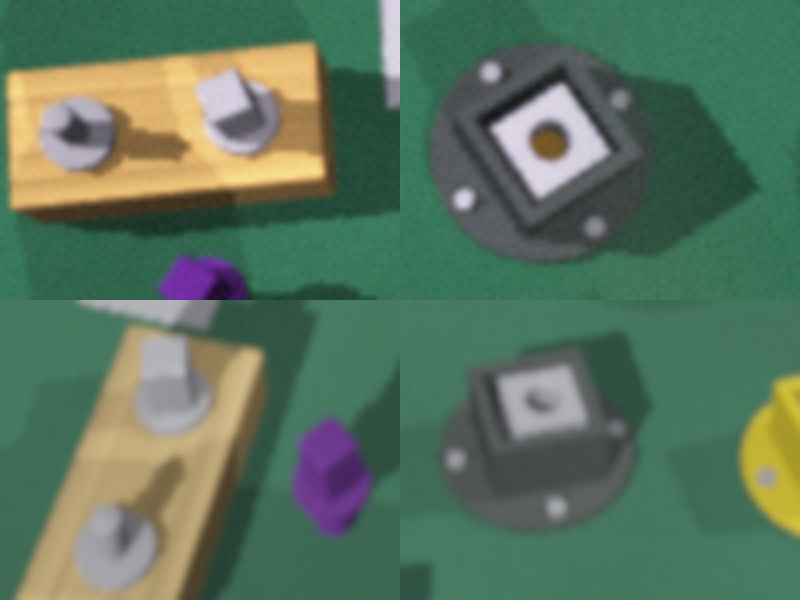

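Run:
```python
from h import *
t=grab_frame("top");s=grab_frame("side")
for n,a,b in[("stemtop",(186.2,163.8),(196,238.5)),("collar",(190,169.2),(198,249.3)),("bore",(302.3,194.8),(260.8,174.8)),("spare",(149.3,173.2),(183.5,287))]:
    p,r=tri([ray(t,*a),ray(s,*b)]);print(n,p.round(4),np.round(r,4))
q=lambda u,v,z:plane(t,265+(u-400)/4,160+v/4,z)[:2].round(4)
print("bush",[q(*c,.06) for c in[(490,125),(572,82),(613,150),(535,202)]])
print("housing",[q(*c,.06) for c in[(455,118),(572,52),(638,158),(530,232)]])
q=lambda u,v,z:plane(t,130+u/4,140+v/4,z)[:2].round(4)
print("stem",[q(*c,.103) for c in[(198,80),(238,70),(254,104),(212,117)]])
```

```text
stemtop [0.5897 0.1292 0.0963] [0.0008 0.0008]
collar [0.5895 0.1309 0.0504] [0.0006 0.0006]
bore [ 0.5234 -0.1401  0.0535] [0.0015 0.0015]
spare [0.5803 0.2308 0.0493] [0.0006 0.0006]
bush [array([ 0.5323, -0.1048]), array([ 0.5581, -0.1536]), array([ 0.517 , -0.1765]), array([ 0.4864, -0.1304])]
housing [array([ 0.5366, -0.0843]), array([ 0.5764, -0.154 ]), array([ 0.5122, -0.191 ]), array([ 0.4688, -0.1272])]
stem [array([0.5977, 0.1435]), array([0.6035, 0.1207]), array([0.5833, 0.1107]), array([0.5758, 0.1345])]
```

The enlarged crop confirms it. The steel square stem has its top at top (186,164) / side (196,238), and the dark hub with the bright bush has its bore at top (302,195) / side (261,175). The heights fit (collar 0.05, stem top 0.096, bore 0.054). I'm moving above the arbor.

```bash
python3 -m crank '[[[32.8,-29.3,0],[0,0,0],0],[[32.8,-29.3,0],[0,0,0],0],[[32.8,-29.3,0],[0,0,0],0],[[32.8,-29.3,0],[0,0,0],0],[[32.8,-29.3,0],[0,0,0],0],[[32.8,-29.3,0],[0,0,0],0],[[32.8,-29.3,0],[0,0,0],0],[[32.8,-29.3,0],[0,0,0],0],[[32.8,-29.3,0],[0,0,0],0],[[32.8,-29.3,0],[0,0,0],0],[[32.8,-29.3,0],[0,0,0],0],[[32.8,-29.3,0],[0,0,0],0],[[32.8,-29.3,0],[0,0,0],0],[[32.8,-29.3,0],[0,0,0],0],[[32.8,-29.3,0],[0,0,0],0],[[32.8,-29.3,0],[0,0,0],0],[[32.8,-29.3,0],[0,0,0],0],[[32.8,-29.3,0],[0,0,0],0]]'
python3 -m crank '[[[0,0,0],[0,0,-8.5],0],[[0,0,0],[0,0,-8.5],0],[[0,0,0],[0,0,-8.5],0],[[0,0,0],[0,0,-8.5],0],[[0,0,0],[0,0,-8.5],0],[[0,0,0],[0,0,-8.5],0],[[0,0,0],[0,0,-8.5],0],[[0,0,0],[0,0,-8.5],0],[[0,0,0],[0,0,-8.5],0],[[0,0,0],[0,0,-8.5],0],[[0,0,0],[0,0,0],0],[[0,0,0],[0,0,0],0]]'
python3 - <<'E'
from h import *
f=grab_frame("wrist"); cv2.imwrite("pics/w1.png",f["color"][:,:,::-1]); print(f["pose"].round(4).tolist())
E
```

```text
t: 2.05
ee_pos: [0.5894, 0.1311, 0.2313]
tcp_rot: [0.978, 0.209, 0.0, 0.0]
force: [0.2, -1.2, 0.5]
grip_width: 1.0
finger_force: 0.0
t: 3.25
ee_pos: [0.5889, 0.1292, 0.2312]
tcp_rot: [0.581, 0.814, -0.0, -0.0]
force: [-0.3, -0.5, 0.1]
grip_width: 1.002
finger_force: 0.0
[[0.9462, -0.3117, -0.0872, 0.566], [0.3237, 0.9107, 0.2566, 0.1944], [-0.0006, -0.271, 0.9626, 0.3739], [0.0, 0.0, 0.0, 1.0]]
```

View pics/w1.png

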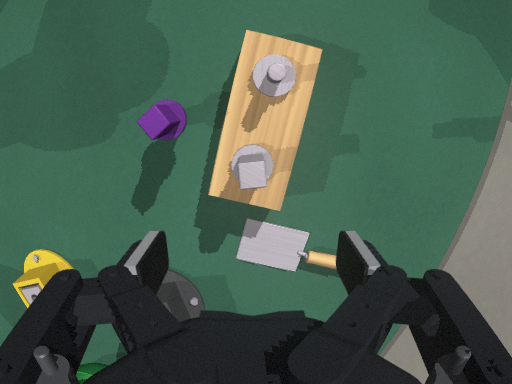

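The wrist view shows the arbor's square stem top at about (252,175), its collar at (253,163), the spare at (275,75), and the fingers clear of everything. Next I'll extract the stem's top face.

Run:
```python
from h import *
f=grab_frame("wrist"); im=f["color"][155:195,225:280].copy()
big=cv2.resize(im,None,fx=10,fy=10,interpolation=cv2.INTER_CUBIC)
cv2.imwrite("pics/w1c.png",big[:,:,::-1])
hsv=cv2.cvtColor(im,cv2.COLOR_RGB2HSV); print(hsv[20,20:35].tolist())
print(hsv[8,20:35:3].tolist())
```

```text
[[141, 9, 190], [150, 12, 190], [147, 13, 190], [146, 11, 194], [146, 11, 189], [150, 11, 190], [150, 9, 190], [147, 12, 191], [147, 13, 193], [150, 10, 196], [153, 12, 195], [146, 10, 196], [150, 9, 196], [146, 11, 192], [147, 12, 193]]
[[143, 11, 201], [153, 13, 195], [150, 10, 199], [154, 10, 197], [147, 12, 196]]
```

View pics/w1c.png

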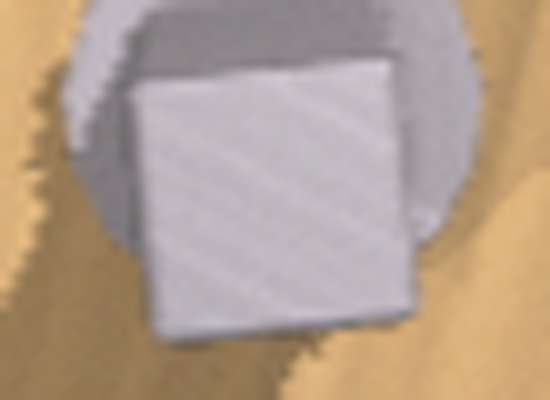

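The crop shows the stem top's corners at (238.5,163.5), (264.2,161.2), (266.3,185.8) and (241.0,188.5).

Run:
```python
from h import *
f=grab_frame("wrist");t=grab_frame("top");s=grab_frame("side")
C=[(135,85),(392,62),(413,308),(160,335)]
P=np.array([plane(f,225+a/10,155+b/10,.103,True) for a,b in C])
c=P.mean(0);print(P.round(4),c.round(4))
for i in range(4):
    d=P[(i+1)%4]-P[i];print(np.linalg.norm(d).round(4),np.degrees(np.arctan2(d[1],d[0])).round(1))
uv=np.mean(C,0)/10+[225,155]
p,r=tri([ray(f,*uv,True),ray(t,186.2,163.8),ray(s,196,238.5)]);print(p,r)
st=manip.state();from scipy.spatial.transform import Rotation as R
print(R.from_quat(st["tcp_rot"]).as_matrix().round(3),st["ee_pos"],st["joints"])
```

```text
[[0.572  0.1383 0.103 ]
 [0.5939 0.1481 0.103 ]
 [0.6037 0.1264 0.103 ]
 [0.5819 0.1161 0.103 ]] [0.5879 0.1322 0.103 ]
0.024 24.2
0.0238 -65.7
0.0241 -154.7
0.0243 113.9
[0.5891669  0.12979894 0.09649904] [np.float64(0.0012957880265201038), np.float64(0.0013826235645568443), np.float64(0.000631213008473621)]
[[-0.326  0.945 -0.   ]
 [ 0.945  0.326 -0.   ]
 [ 0.    -0.    -1.   ]] [0.58896582 0.12923771 0.23126809] [ 2.81702096e-02  1.36875819e-01  1.68212623e+00 -1.08027702e-05
  1.32264908e+00 -3.04370445e-01]
```

```bash
python3 -m crank '[[[2,0,10],[0,0,-5.5],0],[[0,0,20],[0,0,0],0],[[0,0,20],[0,0,0],0],[[0,0,20],[0,0,0],0],[[0,0,20],[0,0,0],0],[[0,0,20],[0,0,0],0],[[0,0,20],[0,0,0],0],[[0,0,15],[0,0,0],0],[[0,0,10],[0,0,0],0],[[0,0,10],[0,0,0],0],[[0,0,0],[0,0,0],0],[[0,0,0],[0,0,0],0]]'
python3 -m crank '[[[0,0,0],[0,0,0],100],[[0,0,0],[0,0,0],150],[[0,0,0],[0,0,0],200],[[0,0,0],[0,0,0],255],[[0,0,0],[0,0,0],255],[[0,0,0],[0,0,0],255],[[0,0,0],[0,0,0],255],[[0,0,0],[0,0,0],255],[[0,0,0],[0,0,0],255],[[0,0,0],[0,0,0],255]]'
```

```text
t: 4.7
ee_pos: [0.5887, 0.1312, 0.0667]
tcp_rot: [0.54, 0.842, 0.0, 0.0]
force: [0.5, -0.8, 0.8]
grip_width: 1.004
finger_force: 0.0
t: 5.7
ee_pos: [0.5886, 0.1311, 0.0667]
tcp_rot: [0.54, 0.842, 0.0, 0.0]
force: [-0.2, -1.0, 4.8]
grip_width: 0.298
finger_force: 60.3
```

```bash
python3 -m crank '[[[0,0,-5],[0,0,0],255],[[0,0,-10],[0,0,0],255],[[0,0,-15],[0,0,0],255],[[0,0,-20],[0,0,0],255],[[0,0,-20],[0,0,0],255],[[0,0,-20],[0,0,0],255],[[0,0,-20],[0,0,0],255],[[0,0,-10],[0,0,0],255],[[0,0,0],[0,0,0],255],[[0,0,0],[0,0,0],255],[[0,0,0],[0,0,0],255]]'
python3 - <<'E'
from h import *
for n in("wrist","side"):
    f=grab_frame(n); cv2.imwrite(f"pics/{n}2.png",f["color"][:,:,::-1])
a=cv2.imread("pics/side2.png")
cv2.imwrite("pics/s2.png",np.hstack([cv2.resize(a[170:300,130:260],(520,520)),cv2.resize(cv2.imread("pics/wrist2.png")[200:384,100:400],(280,172)).repeat(1,0) if 0 else cv2.copyMakeBorder(cv2.resize(cv2.imread("pics/wrist2.png")[200:384,120:400],(280,184)),0,336,0,0,0)]))
E
```

```text
t: 6.8
ee_pos: [0.5873, 0.1311, 0.1847]
tcp_rot: [0.54, 0.842, -0.001, -0.001]
force: [-0.6, -0.7, -4.8]
grip_width: 0.295
finger_force: 59.6
```

View pics/s2.png

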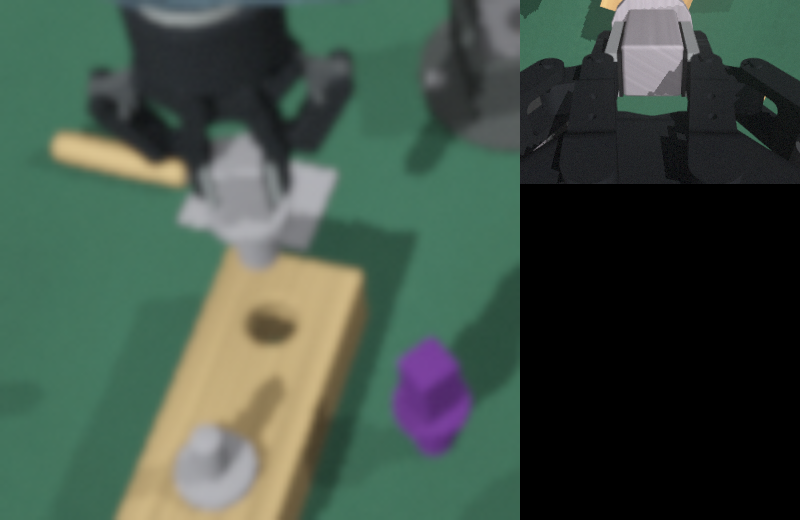

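The side crop shows the arbor hanging upright in the fingers above an empty rack hole, with the spare and decoy undisturbed. The force reading of about −4.8 N matches its weight. I'm moving near the hub, with the wrist camera over the bore.

```bash
python3 -m crank '[[[-10,-6,0],[0,0,0],255],[[-20,-12,0],[0,0,0],255],[[-28,-17,0],[0,0,0],255],[[-28,-17,0],[0,0,0],255],[[-28,-17,0],[0,0,0],255],[[-28,-17,0],[0,0,0],255],[[-28,-17,0],[0,0,0],255],[[-28,-17,0],[0,0,0],255],[[-28,-17,0],[0,0,0],255],[[-28,-17,0],[0,0,0],255],[[-17,-11,0],[0,0,0],255],[[-10,-6,0],[0,0,0],255],[[0,0,0],[0,0,0],255],[[0,0,0],[0,0,0],255],[[0,0,0],[0,0,0],255]]'
python3 - <<'E'
from h import *
f=grab_frame("wrist"); cv2.imwrite("pics/w3.png",f["color"][:,:,::-1])
o,d=np.array([0.5234,-.1401,.06]),0
P=np.linalg.inv(f["pose"])@[*o,1]
th=np.arctan2(np.hypot(P[0],P[1]),-P[2]);ph=np.arctan2(-P[1],P[0]);print(f["cx"]+f["fx"]*th*np.cos(ph),f["cy"]+f["fy"]*th*np.sin(ph))
cv2.imwrite("pics/w3c.png",cv2.resize(f["color"][:,100:400,::-1],(750,960))[:600])
E
```

```text
t: 8.4
ee_pos: [0.5499, -0.1945, 0.1861]
tcp_rot: [0.54, 0.842, 0.0, -0.0]
force: [-0.2, 0.6, -4.4]
grip_width: 0.3
finger_force: 59.5
250.9513586523295 113.56511264143059
```

View pics/w3c.png

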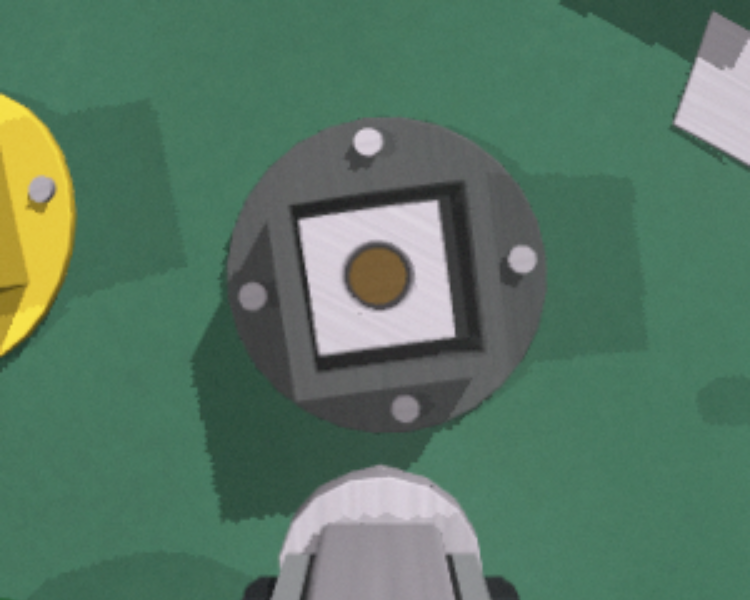

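The wrist view shows the bush with corners at crop (299,218), (440,200), (455,337) and (318,355), and the bore at crop (378,276), which is full-frame about (251,110.5). It is off-centre from the pocket. Now I'll turn these into world points.

Run:
```python
from h import *
from scipy.spatial.transform import Rotation as R
f=grab_frame("wrist"); g=cv2.cvtColor(f["color"],cv2.COLOR_RGB2HSV)
m=((g[:,:,2]>150)&(g[:,:,1]<60)).astype(np.uint8); n,l,s,c=cv2.connectedComponentsWithStats(m)
k=l[85+0*0,230]; k=l[int(300/2.5),int(100+340/2.5)]
cs,_=cv2.findContours((l==k).astype(np.uint8),cv2.RETR_CCOMP,cv2.CHAIN_APPROX_NONE)
cs=sorted(cs,key=cv2.contourArea)[::-1]
for q in cs[:2]:
    P=np.array([plane(f,*p[0],.06,True)[:2] for p in q]); r=cv2.minAreaRect((P*1000).astype(np.float32));e=cv2.fitEllipse((P*1000).astype(np.float32)); print("rect",r,"ell",e)
A=lambda u,v,z:plane(f,100+u/2.5,v/2.5,z,True)
print("bolts",np.mean([A(*p,.01) for p in[(368,142),(522,259),(405,408),(252,296)]],0))
st=manip.state();M=R.from_quat(st["tcp_rot"]).as_matrix();T=st["ee_pos"]
zc=T[2]-.0087
for z,uv in((zc,(380,467)),):
    print("collar front tool xy",(M.T@(A(*uv,z)-T))*1000)
print("hubpx",A(378,276,.06),T)
```

```text
rect ((522.0025634765625, -137.80117797851562), (50.05472183227539, 50.16272735595703), 32.66786193847656) ell ((522.0814208984375, -137.74830627441406), (58.024253845214844, 58.05462646484375), 37.435081481933594)
rect ((521.8710327148438, -137.04782104492188), (25.476686477661133, 26.126279830932617), 69.72554016113281) ell ((521.9315795898438, -137.0116424560547), (25.452150344848633, 26.52132797241211), 92.79898071289062)
bolts [ 0.52613119 -0.13663556  0.01      ]
collar front tool xy [25.87629414 -0.49363693  8.70729554]
hubpx [ 0.5224709  -0.13740354  0.06      ] [ 0.55001839 -0.19449785  0.18623558]
```

The bush measures 50.1 × 50.1 mm at z = 0.06, so the height and calibration hold. The bore is at (0.522, −0.1375), about 4 mm from the hub centre. I'm moving over it and leaning 11.5° about tool x.

```bash
python3 -m crank '[[[8,1,0],[0,0,0],255],[[13,1.5,0],[0,0,0],255],[[15,2,0],[0,0,0],255],[[15,2,0],[0,0,0],255],[[8,1.5,0],[0,0,0],255],[[4,0.4,0],[0,0,0],255],[[0,0,0],[2.5,0,0],255],[[0,0,0],[3,0,0],255],[[0,0,0],[3,0,0],255],[[0,0,0],[3,0,0],255],[[0,2,9.8],[0,0,0],255],[[0,2,9.8],[0,0,0],255],[[0,2,9.8],[0,0,0],255],[[0,2,9.8],[0,0,0],255],[[0,1,4.9],[0,0,0],255],[[0,0,0],[0,0,0],255],[[0,0,0],[0,0,0],255],[[0,0,0],[0,0,0],255],[[0,0,0],[0,0,0],255]]'
cat > foot.py <<'E'
from h import *
from scipy.spatial.transform import Rotation as R
s=manip.state();M=R.from_quat(s["tcp_rot"]).as_matrix();F=s["ee_pos"]+M@[.0005,-.0003,.0587]
d=F-[.522,-.1375,.06]; x=np.array([-.415,.91,0]);y=np.array([.91,.415,0])
print("foot rel bore tool-x,y,world z mm",np.round(1000*np.array([d@x,d@y,d[2]]),1),"tilt",np.degrees(np.arccos(-M[2,2])).round(2),"F",np.round(s["force"],1),"T",np.round(s["wrist_torque"],2))
E
python3 foot.py
python3 - <<'E'
from h import *
a=[]
for n,(x,y,w,h) in (("side",(190,110,130,100)),("wrist",(190,130,130,100))):
    f=grab_frame(n); a.append(cv2.resize(f["color"][y:y+h,x:x+w,::-1],(390,300),interpolation=cv2.INTER_CUBIC))
f=grab_frame("top");a.append(cv2.resize(f["color"][150:250,250:380,::-1],(390,300),interpolation=cv2.INTER_CUBIC))
cv2.imwrite("pics/s4.png",np.vstack([np.hstack(a[:2]),np.hstack([a[2],a[2]*0])]))
E
```

```text
t: 10.4
ee_pos: [0.5317, -0.1349, 0.1419]
tcp_rot: [0.537, 0.837, -0.084, -0.054]
force: [0.3, 0.1, -4.3]
grip_width: 0.294
finger_force: 59.9
foot rel bore tool-x,y,world z mm [-1.2 -2.  24.4] tilt 11.45 F [ 0.3  0.1 -4.3] T [ 0.12 -0.25 -0.01]
```

View pics/s4.png

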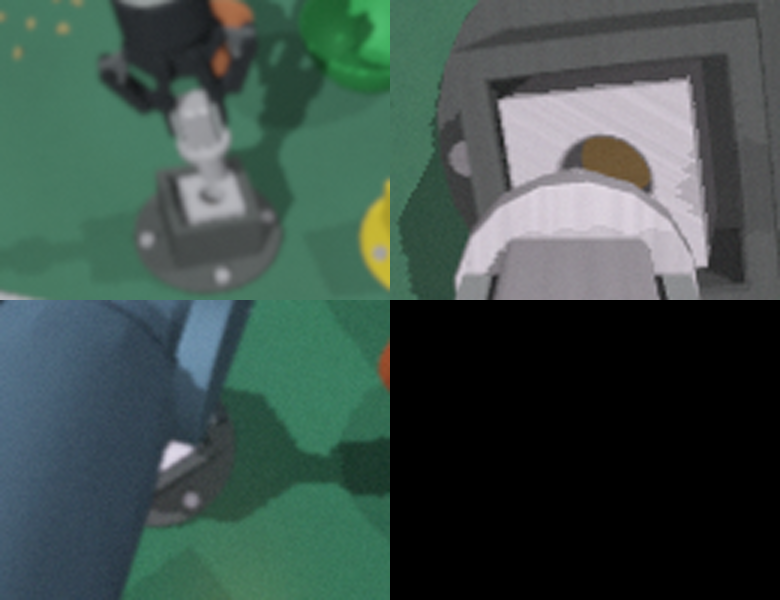

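The side view shows the leaning arbor just above the bore, and the wrist view shows the bore straight ahead of it, so I'm descending.

```bash
python3 -m crank '[[[1.2,1,4.9],[0,0,0],255],[[0,1,4.9],[0,0,0],255],[[0,1,4.9],[0,0,0],255],[[0,0.8,3.9],[0,0,0],255],[[0,0,0],[0,0,0],255],[[0,0.2,1],[0,0,0],255],[[0,0,0],[0,0,0],255],[[0,0,0],[0,0,0],255]]'; python3 foot.py
python3 -m crank '[[[0,0.2,1],[0,0,0],255],[[0,0,0],[0,0,0],255],[[0,0,0],[0,0,0],255]]'; python3 foot.py
```

```text
t: 11.35
ee_pos: [0.531, -0.1337, 0.1215]
tcp_rot: [0.537, 0.837, -0.084, -0.054]
force: [0.2, -0.5, -5.3]
grip_width: 0.295
finger_force: 59.9
foot rel bore tool-x,y,world z mm [ 0.2 -2.2  4. ] tilt 11.48 F [ 0.2 -0.5 -5.3] T [ 0.08 -0.32  0.01]
t: 11.65
ee_pos: [0.5308, -0.1337, 0.1203]
tcp_rot: [0.537, 0.837, -0.084, -0.054]
force: [0.2, -0.7, -5.0]
grip_width: 0.296
finger_force: 59.9
foot rel bore tool-x,y,world z mm [ 0.3 -2.4  2.8] tilt 11.5 F [ 0.2 -0.7 -5. ] T [ 0.13 -0.24  0.05]
```

```bash
python3 -m crank '[[[0,0.2,1],[0,0,0],255],[[0,0,0],[0,0,0],255],[[0,0,0],[0,0,0],255]]'|grep force: ; python3 foot.py
```

```text
force: [0.3, 1.0, -4.9]
finger_force: 59.9
foot rel bore tool-x,y,world z mm [ 0.4 -2.4  1.7] tilt 11.51 F [ 0.3  1.  -4.9] T [ 0.12 -0.27 -0.06]
```

```bash
for i in 1; do python3 -m crank '[[[0,0.7,0.9],[0,0,0],255],[[0,0,0],[0,0,0],255],[[0,0,0],[0,0,0],255]]' >/dev/null; python3 foot.py; done
python3 -m crank '[[[0,0.2,0.7],[0,0,0],255],[[0,0,0],[0,0,0],255],[[0,0,0],[0,0,0],255]]'>/dev/null; python3 foot.py
```

```text
foot rel bore tool-x,y,world z mm [ 0.4 -1.9  0.7] tilt 11.51 F [-0.5  0.2 -4.3] T [ 0.09 -0.25  0.04]
foot rel bore tool-x,y,world z mm [ 0.4 -1.9 -0. ] tilt 11.5 F [ 0.3 -0.4 -4.5] T [ 0.14 -0.23 -0.01]
```

```bash
python3 -m crank '[[[0,0.2,0.7],[0,0,0],255],[[0,0,0],[0,0,0],255],[[0,0,0],[0,0,0],255]]'>/dev/null; python3 foot.py
```

```text
foot rel bore tool-x,y,world z mm [ 0.3 -1.8 -0.7] tilt 11.5 F [ 0.6  0.2 -5.1] T [ 0.1  -0.25  0.06]
```

```bash
python3 -m crank '[[[0,0.3,0.9],[0,0,0],255],[[0,0,0],[0,0,0],255],[[0,0,0],[0,0,0],255]]'>/dev/null; python3 foot.py
```

```text
foot rel bore tool-x,y,world z mm [ 0.2 -1.6 -1.6] tilt 11.49 F [ 0.  -0.4 -5.2] T [ 0.   -0.35  0.02]
```

```bash
python3 -m crank '[[[0,0.2,0.7],[0,0,0],255],[[0,0,0],[0,0,0],255],[[0,0,0],[0,0,0],255]]'>/dev/null; python3 foot.py
```

```text
foot rel bore tool-x,y,world z mm [ 0.1 -1.5 -2.3] tilt 11.48 F [ 0.7 -1.  -3.8] T [-0.1  -0.38  0.03]
```

```bash
python3 -m crank '[[[0,0.8,-0.1],[0,0,0],255],[[0,0,0],[0,0,0],255],[[0,0,0],[0,0,0],255]]'>/dev/null; python3 foot.py
```

```text
foot rel bore tool-x,y,world z mm [ 0.2 -0.8 -2.4] tilt 11.5 F [ 1.1 -2.5 -4.7] T [-0.19 -0.32  0.1 ]
```

```bash
python3 -m crank '[[[0,0.2,0.7],[0,0,0],255],[[0,0,0],[0,0,0],255],[[0,0,0],[0,0,0],255]]'>/dev/null; python3 foot.py
```

```text
foot rel bore tool-x,y,world z mm [ 0.2 -0.6 -3.1] tilt 11.48 F [ 0.8 -1.1 -4.2] T [-0.23 -0.42  0.05]
```

```bash
python3 -m crank '[[[-0.5,0,0],[0,0,0],255],[[0,-1.95,0],[-2,0,0],255],[[0,0,0],[0,0,0],255],[[0,0,0],[0,0,0],255]]'>/dev/null; python3 foot.py
```

```text
foot rel bore tool-x,y,world z mm [-0.1 -0.9 -3.1] tilt 9.48 F [ 1.   0.1 -4.7] T [-0.08 -0.33  0.05]
```

```bash
python3 -m crank '[[[0,-2,0],[-2,0,0],255],[[0,0,0],[0,0,0],255],[[0,0,0],[0,0,0],255]]'>/dev/null; python3 foot.py
```

```text
foot rel bore tool-x,y,world z mm [-0.2 -0.8 -3. ] tilt 7.49 F [ 0.5 -1.3 -4.8] T [-0.03 -0.38  0.06]
```

```bash
python3 -m crank '[[[0,-2,0],[-2,0,0],255],[[0,0,0],[0,0,0],255],[[0,0,0],[0,0,0],255]]'>/dev/null; python3 foot.py
```

```text
foot rel bore tool-x,y,world z mm [-0.2 -0.7 -3. ] tilt 5.49 F [-0.3 -0.2 -5.2] T [ 0.03 -0.32 -0.01]
```

Forces stay small, so I'm continuing to upright.

```bash
python3 -m crank '[[[0,-2,0],[-2,0,0],255],[[0,0,0],[0,0,0],255],[[0,0,0],[0,0,0],255]]'>/dev/null; python3 foot.py
```

```text
foot rel bore tool-x,y,world z mm [-0.2 -0.6 -3. ] tilt 3.48 F [ 1.3 -0.2 -5.2] T [-0.02 -0.36  0.02]
```

```bash
python3 -m crank '[[[0,-2,0],[-2,0,0],255],[[0,0,0],[0,0,0],255],[[0,0,0],[0,0,0],255]]'>/dev/null; python3 foot.py
```

```text
foot rel bore tool-x,y,world z mm [-0.3 -0.6 -3. ] tilt 1.48 F [ 0.4 -0.8 -5.7] T [ 0.   -0.31 -0.02]
```

```bash
python3 -m crank '[[[0,-1.5,0],[-1.5,0,0],255],[[0,0,0],[0,0,0],255],[[0,0,0],[0,0,0],255]]'>/dev/null; python3 foot.py
```

```text
foot rel bore tool-x,y,world z mm [-0.2 -0.5 -3. ] tilt 0.01 F [ 2.   0.5 -4.5] T [-0.1  -0.38 -0.  ]
```

```bash
python3 -m crank '[[[0,0.3,1],[0,0,0],255],[[0,0,1],[0,0,0],255],[[0,0,0],[0,0,0],255],[[0,0,0],[0,0,0],255]]'>/dev/null; python3 foot.py
```

```text
foot rel bore tool-x,y,world z mm [-0.1 -0.2 -5.2] tilt 0.02 F [ 0.7 -0.8 -5.2] T [-0.16 -0.2  -0.01]
```

```bash
python3 -m crank '[[[0,0,1],[0,0,0],255],[[0,0,1],[0,0,0],255],[[0,0,1],[0,0,0],255],[[0,0,0],[0,0,0],255],[[0,0,0],[0,0,0],255]]'>/dev/null; python3 foot.py
```

```text
foot rel bore tool-x,y,world z mm [-0.1 -0.1 -8.2] tilt 0.01 F [-0.1 -0.5 -5.2] T [-0.11 -0.19  0.01]
```

```bash
python3 -m crank '[[[0,0,1.2],[0,0,0],255],[[0,0,1.2],[0,0,0],255],[[0,0,1.2],[0,0,0],255],[[0,0,1.2],[0,0,0],255],[[0,0,1.2],[0,0,0],255],[[0,0,0],[0,0,0],255],[[0,0,0],[0,0,0],255]]'>/dev/null; python3 foot.py
```

```text
foot rel bore tool-x,y,world z mm [ -0.1  -0.1 -14.2] tilt 0.01 F [ 0.4 -0.7 -5.2] T [-0.07 -0.13  0.04]
```

```bash
python3 -m crank '[[[0,0,1.2],[0,0,0],255],[[0,0,1.2],[0,0,0],255],[[0,0,1.2],[0,0,0],255],[[0,0,1.2],[0,0,0],255],[[0,0,1.2],[0,0,0],255],[[0,0,0],[0,0,0],255],[[0,0,0],[0,0,0],255]]'>/dev/null; python3 foot.py
```

```text
foot rel bore tool-x,y,world z mm [ -0.2  -0.1 -20.2] tilt 0.0 F [ 0.6 -0.2 -4.9] T [-0.12 -0.11  0.03]
```

```bash
python3 -m crank '[[[0,0,1],[0,0,0],255],[[0,0,1],[0,0,0],255],[[0,0,1],[0,0,0],255],[[0,0,1],[0,0,0],255],[[0,0,0],[0,0,0],255],[[0,0,0],[0,0,0],255]]'>/dev/null; python3 foot.py
```

```text
foot rel bore tool-x,y,world z mm [ -0.2  -0.1 -24.1] tilt 0.0 F [-0.  -0.2 -4.7] T [-0.16 -0.23  0.02]
```

Next is the slug, at about 8 N. I'm going slowly in 0.5 mm rows.

```bash
python3 -m crank '[[[0,0,0.5],[0,0,0],255],[[0,0,0.5],[0,0,0],255],[[0,0,0.5],[0,0,0],255],[[0,0,0.5],[0,0,0],255],[[0,0,0.5],[0,0,0],255],[[0,0,0.5],[0,0,0],255]]'>/dev/null; python3 foot.py
```

```text
foot rel bore tool-x,y,world z mm [ -0.2  -0.1 -27. ] tilt 0.0 F [-0.7  0.2 -1.4] T [ 0.01 -0.01  0.04]
```

```bash
python3 -m crank '[[[0,0,0.5],[0,0,0],255],[[0,0,0.5],[0,0,0],255],[[0,0,0.5],[0,0,0],255],[[0,0,0.5],[0,0,0],255],[[0,0,0.5],[0,0,0],255],[[0,0,0.5],[0,0,0],255]]'>/dev/null; python3 foot.py
```

```text
foot rel bore tool-x,y,world z mm [ -0.4   0.  -29.9] tilt 0.03 F [-2.6  0.1  3.1] T [0.18 0.42 0.03]
```

```bash
python3 -m crank '[[[0,0,0.5],[0,0,0],255],[[0,0,0.5],[0,0,0],255],[[0,0,0.5],[0,0,0],255],[[0,0,0.5],[0,0,0],255],[[0,0,0.5],[0,0,0],255],[[0,0,0.5],[0,0,0],255]]'>/dev/null; python3 foot.py
```

```text
foot rel bore tool-x,y,world z mm [ -0.3   0.  -33. ] tilt 0.02 F [-1.5  0.1  3.7] T [ 0.08  0.28 -0.02]
```

```bash
python3 -m crank '[[[0,-0.2,0.5],[0,0,0],255],[[0,0,0.5],[0,0,0],255],[[0,0,0.5],[0,0,0],255],[[0,0,0.5],[0,0,0],255],[[0,0,0.5],[0,0,0],255],[[0,0,0.5],[0,0,0],255]]'>/dev/null; python3 foot.py
```

```text
foot rel bore tool-x,y,world z mm [ -0.3  -0.1 -36. ] tilt 0.03 F [0.4 1.2 3.8] T [ 0.2  -0.02 -0.04]
```

```bash
python3 -m crank '[[[0,0,0.5],[0,0,0],255],[[0,0,0.5],[0,0,0],255],[[0,0,0.5],[0,0,0],255],[[0,0,0.5],[0,0,0],255],[[0,0,0.5],[0,0,0],255]]'>/dev/null; python3 foot.py
```

```text
foot rel bore tool-x,y,world z mm [ -0.3  -0.1 -38.5] tilt 0.03 F [0.8 0.3 3.1] T [ 0.26 -0.23  0.01]
```

```bash
python3 -m crank '[[[0,0,0.5],[0,0,0],255],[[0,0,0.5],[0,0,0],255]]'>/dev/null; python3 foot.py
```

```text
foot rel bore tool-x,y,world z mm [ -0.3  -0.1 -39.5] tilt 0.03 F [1.3 0.7 3.4] T [ 0.19 -0.31  0.02]
```

```bash
python3 -m crank '[[[0,0,0.4],[0,0,0],255],[[0,0,0.4],[0,0,0],255],[[0,0,0],[0,0,0],255]]'>/dev/null; python3 foot.py
```

```text
foot rel bore tool-x,y,world z mm [ -0.3  -0.2 -40.4] tilt 0.02 F [1.5 1.7 2.5] T [ 0.27 -0.45 -0.04]
```

```bash
python3 -m crank '[[[0,0,0.3],[0,0,0],255],[[0,0,0],[0,0,0],255]]'>/dev/null; python3 foot.py
```

```text
foot rel bore tool-x,y,world z mm [ -0.3  -0.2 -40.6] tilt 0.02 F [2.3 1.  3.9] T [ 0.23 -0.46 -0.02]
```

```bash
python3 -m crank '[[[0,0,0.3],[0,0,0],255],[[0,0,0],[0,0,0],255]]'>/dev/null; python3 foot.py
```

```text
foot rel bore tool-x,y,world z mm [ -0.3  -0.2 -40.9] tilt 0.02 F [2.6 1.  3.7] T [ 0.24 -0.54 -0.01]
```

```bash
python3 -m crank '[[[0,0,0.3],[0,0,0],255],[[0,0,0],[0,0,0],255]]'>/dev/null; python3 foot.py
```

```text
foot rel bore tool-x,y,world z mm [ -0.3  -0.2 -41.2] tilt 0.02 F [2.6 1.4 3.5] T [ 0.23 -0.56  0.04]
```

```bash
python3 -m crank '[[[0,0.2,0.3],[0,0,0],255],[[0,0,0],[0,0,0],255]]'>/dev/null; python3 foot.py
```

```text
foot rel bore tool-x,y,world z mm [ -0.2  -0.1 -41.6] tilt 0.01 F [1.7 1.2 3.7] T [ 0.22 -0.43 -0.01]
```

```bash
python3 -m crank '[[[0,0,0.3],[0,0,0],255],[[0,0,0],[0,0,0],255]]'>/dev/null; python3 foot.py
```

```text
foot rel bore tool-x,y,world z mm [ -0.2  -0.2 -41.9] tilt 0.01 F [1.1 1.1 3. ] T [ 0.16 -0.44  0.02]
```

```bash
python3 -m crank '[[[0,0,0.3],[0,0,0],255],[[0,0,0],[0,0,0],255]]'>/dev/null; python3 foot.py
```

```text
foot rel bore tool-x,y,world z mm [ -0.2  -0.1 -42. ] tilt 0.01 F [1.7 0.9 4.3] T [ 0.13 -0.33  0.01]
```

```bash
python3 -m crank '[[[0,0,0.2],[0,0,0],255],[[0,0,0],[0,0,0],255]]'>/dev/null; python3 foot.py
```

```text
foot rel bore tool-x,y,world z mm [ -0.3  -0.1 -42. ] tilt 0.01 F [ 0.6 -0.2  6.9] T [ 0.19 -0.17 -0.02]
```

It is seated: travel stops at −42.0 mm and the force rises. Now I'll release and retreat.

```bash
python3 -m crank '[[[0,0,0],[0,0,0],120],[[0,0,0],[0,0,0],60],[[0,0,0],[0,0,0],0],[[0,0,0],[0,0,0],0],[[0,0,0],[0,0,0],0],[[0,0,0],[0,0,0],0],[[0,0,0],[0,0,0],0],[[0,0,-5],[0,0,0],0],[[0,0,-10],[0,0,0],0],[[0,0,-20],[0,0,0],0],[[0,0,-20],[0,0,0],0],[[0,0,-20],[0,0,0],0],[[0,0,-20],[0,0,0],0],[[-30,0,0],[0,0,0],0],[[-30,0,0],[0,0,0],0],[[0,0,0],[0,0,0],0],[[0,0,0],[0,0,0],0]]'
python3 - <<'E'
from h import *
a=[]
f=grab_frame("wrist");a.append(cv2.resize(f["color"][20:220,130:390,::-1],(390,300)))
f=grab_frame("side");a.append(cv2.resize(f["color"][110:210,190:320,::-1],(390,300)))
cv2.imwrite("pics/fin.png",np.hstack(a))
E
```

```text
t: 25.35
ee_pos: [0.5475, -0.1928, 0.1719]
tcp_rot: [0.54, 0.841, 0.0, 0.0]
force: [0.6, 0.6, 0.5]
grip_width: 1.0
finger_force: 0.0
```

View pics/fin.png

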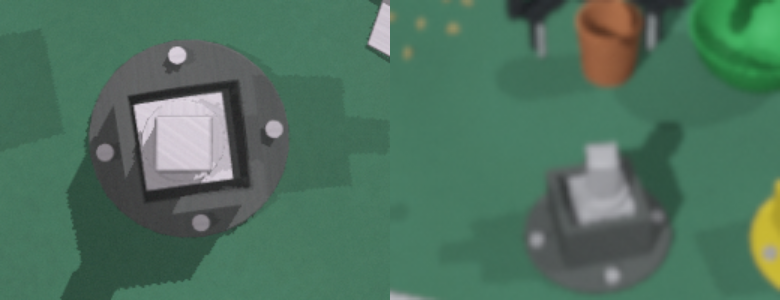

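The arbor stands upright with its collar flat on the bush (wrist crop (183,142)), the gripper is clear, and the cup and bowl are undisturbed.

```bash
python3 -c "
from plant import manip
print(manip.hand_in())"
```

```text
the job is handed in; nothing more can be done
None
```

The arbor is fully home in the hub's bore (foot about 42 mm down by the arm's reading, collar flat), released and upright, and the job is handed in at about 25 s; the hand-in gave no verdict.

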